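# Seat a row of mother-of-pearl inlay dots

## Robot

A 6-joint arm with a two-finger parallel gripper is mounted at the origin on the work surface. World frame = base frame: x ahead of the robot, y to its left, z up, the work surface at z = 0. Lengths are in mm, angles in rad, forces in N, time in s.
With the tool pointing down it reaches from about 275 to 750 mm from the base axis. Payload 10.2 kg.
Tool frame: the origin (TCP) lies midway between the tips of the shut fingers; the grasp point (between the pads) lies 19 mm behind it (ctrl.grip_depth is the distance from the TCP to the grasp point, in mm); y points along the fingers, x is the direction in which the jaws open and shut, and the axes are right-handed (so a half turn about y gives the same grasp; the last joint's range is limited). The gripper opens to 85 mm and grips with 20 to 120 N. Pads are 22 mm wide; open, the fingers measure 114 mm over their backs; the gripper's body (76 mm by 85 mm) begins 54 mm behind the grasp point. The pads swing forward as they close: fully open they stand 13 mm farther back than shut.
Start: joints at [-1.51, 0.313, 1.498, -0, 1.331, -0.223], TCP at [146.99, -504.009, 202.894] pointing down, gripper open.
Joint ranges: [-2.94, 2.94], [-0.97, 2.17], [0.19, 2.56], [-1.23, 4.37], [0.02, 3.11], [-2.88, 2.88]. Speed limits (rad/s): [2.39, 2.39, 3.01, 3.14, 3.14, 3.14].

## Interface

Orientations are given as a unit quaternion [w, x, y, z].
In Python, from rig import ctrl gives the robot as it stands. The module is installed in compiled form; this text tells all that it offers.
- The arm moves only by the tool drive_tool, never from a script. Its arguments are lists of equal length, an entry for each row: "gripper": the closure, from 0 (fully open) to 1 (shut); "offset": the shift along the tool's x, y, z in m, a list of three; "turn": the turn about the tool's y in degrees. In form: {"gripper": [gripper, ...], "offset": [[tx, ty, tz], ...], "turn": [turn, ...]}. A call has 1 to 20 rows; each row shifts and turns the commanded pose from where the row before left it, along the tool's axes as they then stand; what a row does not reach is not made up. A row lasts 1/12 s, in which the tool goes at most 41.7 mm and 7.16 degrees, less where a joint would pass 70% of its speed; a pose out of reach is approached as far as the arm can. A call is refused whole if a number of a shift passes 0.0417 or a number of a turn 7.16, either way. A call with a gripper value outside its range is refused whole. The fingers move at their own pace and stop on an object; "force" is the grip in N (left out, the last holds). Time passes only in rows, so rows that do not move let the fingers close. It gives the time, the measured TCP pose, the force and the opening at its end, in the units of the state.
- ctrl.sense(): the state, without advancing time (a new reading comes with each control period).
- ctrl.capture(name): name is "scene" or "top" or "wrist"; returns (picture, depth): 384x512x3 uint8, red, green, blue; 384x512 float32, mm along the optical axis (not along the pixel's ray), 0 where there is no reading.
- ctrl.camera_params(name): a dict with "fovy" (degrees; the focal length in pixels is half the picture's height over the tangent of half this angle, whatever the lens; pixels are square), "cx", "cy" (the principal point, pixels), "view" (4x4, takes a point from world to camera coordinates); the wrist camera has in their place "tool_from_camera" (4x4, takes a point from camera to tool coordinates, whose origin is the TCP and whose axes are the tool frame's). Camera axes: x right, y down, z forward; pixel columns grow to the right and rows downward; lengths in mm; the calibration is good to about 2 mm. The wrist camera is an equidistant fisheye: a pixel r from the principal point sees the ray r / f radians off the axis. A picture is of the moment at which its call begins: read the wrist's pose just before it. camera_params takes no time and is no camera call.
- ctrl.finish_job(): hands the job in, once; it reports no verdict.
Trained networks look in the newest picture that a camera, given by its name, has taken for a name from the list of things; names that differ only in an ending like _2 or _b are one class to them, and where a whole thing is asked for, a point or a joint stands for the part that bears it (a point fixed in the world has none). Each returns a list of dicts, best first, with "score" (0 to 1); they miss things now and then, are a little off and sometimes report something else, mostly with a low value. They report only what shows in the picture. A call takes as long as a camera call.
- ctrl.boxes_of(camera, query): "centre" ([x, y, z] in mm, in the coordinates of the camera as it stood for that picture, good to about 4 mm: the middle of the surface that is visible of it).
- ctrl.regions_of(camera, query): "mask" (384x512 bool, what is visible of it).
- ctrl.pinpoint(camera, query): "centre" ([x, y, z] in mm, in the coordinates of the camera as it stood for that picture, good to about 4 mm: a listed point, or the origin of a listed thing).
The state is a dict: "time_s": time; "joints": joint angles; "dq": joint speeds; "tau": joint torques, N m; "eef_pos": TCP position; "ee_rot": TCP orientation; "force": force on the tool from outside, world axes, zero at the start; "wrist_torque": the same for the moment, N m; "grip_width": opening from 0.0 (shut) to 1.0 (fully open).
Only numpy, scipy, OpenCV 4.12 (cv2) and the standard library are available. Lean on these libraries where they do the work, as an engineer would, in place of code of your own. Each camera call takes 0.05 s, during which the arm holds its last target.

## Task

On the dark wooden panel, run shut fingertips along the curved row of five mother-of-pearl dots and gently press each one fully home, one after another, beginning at the largest and ending at the smallest. From the first dot to the last keep the fingertips low along the row, never more than 2 cm above the panel. Grasp nothing, and leave the spare disc, the punch and everything else where they are.

Things in the scene. Friction and masses are not known exactly. Their poses are not given: they have to be found in the camera images.
- panel: dark wooden panel, 160 (x) x 260 (y) x 18 mm, flat, fixed to the bench; origin at the centre of its underside. Five round pearly dots stand in holes in it in a curved row (arc of 140 mm radius, 45 mm from centre to centre, diameters falling from 28 to 12 mm, largest at the panel's +y end). Two loose things stand on it beside the row, 60 mm or more from any dot's centre
- panel_top (a point): centre of the panel's upper face, 18 mm above the bench
- dot1_top (a point): centre of the flat top of the first and largest dot of the row, 28 mm across; moves down with the dot. At the start it stands 4.5 to 6 mm above the panel's face, fully home 1 mm above it
- dot1 (a joint): how far the first and largest dot is pressed in, m: 0 = 6 mm proud, 0.005 = fully home on the floor of its hole (1 mm proud); a tight slide, takes about 4 N straight down and stays where it is left
- dot2_top (a point): centre of the flat top of the second dot of the row, 24 mm across; moves down with the dot. At the start it stands 4.5 to 6 mm above the panel's face, fully home 1 mm above it
- dot2 (a joint): how far the second dot is pressed in, m: 0 = 6 mm proud, 0.005 = fully home on the floor of its hole (1 mm proud); a tight slide, takes about 4 N straight down and stays where it is left
- dot3_top (a point): centre of the flat top of the third (middle) dot of the row, 20 mm across; moves down with the dot. At the start it stands 4.5 to 6 mm above the panel's face, fully home 1 mm above it
- dot3 (a joint): how far the third (middle) dot is pressed in, m: 0 = 6 mm proud, 0.005 = fully home on the floor of its hole (1 mm proud); a tight slide, takes about 4 N straight down and stays where it is left
- dot4_top (a point): centre of the flat top of the fourth dot of the row, 16 mm across; moves down with the dot. At the start it stands 4.5 to 6 mm above the panel's face, fully home 1 mm above it
- dot4 (a joint): how far the fourth dot is pressed in, m: 0 = 6 mm proud, 0.005 = fully home on the floor of its hole (1 mm proud); a tight slide, takes about 4 N straight down and stays where it is left
- dot5_top (a point): centre of the flat top of the fifth and smallest dot of the row, 12 mm across; moves down with the dot. At the start it stands 4.5 to 6 mm above the panel's face, fully home 1 mm above it
- dot5 (a joint): how far the fifth and smallest dot is pressed in, m: 0 = 6 mm proud, 0.005 = fully home on the floor of its hole (1 mm proud); a tight slide, takes about 4 N straight down and stays where it is left
- punch: standing brass punch, 20 mm foot, 45 mm tall, on the panel beside the row; origin at the middle of its foot. To be left alone
- spare: loose spare mother-of-pearl disc, 26 mm across, 7 mm thick, lying on the panel beside the row, not part of it; origin at the centre of its underside. To be left alone
- shell_a: black pearl-oyster half shell, about 100 x 90 x 16 mm, on a 180 x 230 x 8 mm slate-grey mat; origin at its underside. To be left alone
- shell_b: the other half shell on the mat, the same size; origin at its underside. To be left alone
- dye: small red closed bottle, 38 mm across, 85 mm tall, beyond the work; origin at the centre of its underside. To be left alone
- jar: small glass jar with steel lid, 52 mm across, 55 mm tall, near the robot; origin at the centre of its underside. To be left alone
- tweezers: steel tweezers lying flat, 120 mm long, 7 mm high; origin at the middle of the underside. To be left alone
- knife: opening knife with orange handle, lying flat, 190 mm long, 16 mm high; origin near the middle of the underside. To be left alone

How it is judged:
By the outcome, as a careful person would: the job done as asked, in the order asked, and still so for the second after the job is handed in, with the robot touching nothing.
It also fails if it takes over 48 s, if anything falls off the work surface, if the arm or the gripper's body presses on something with over 40 N, if the wrist force passes 120 N, or if a joint passes its speed limit or range.

## Working session

There is one attempt and no reset: what is moved stays moved. The work goes in short steps, Python scripts to look and compute and a tool call to move; the robot and the scene stay as the last step left them, time stands still between calls to the robot, and variables do not carry over. Pictures are saved under pics/ and viewed, and the job is handed in when it is done.

Besides the shell and the picture viewer there is one more tool, called by a JSON object that holds its "op" and its "data", one argument or row to a line. drive_tool: Moves the arm, as the interface text tells. Its arguments: {"type":"object","properties":{"gripper":{"type":"array","items":{"type":"number"}},"offset":{"type":"array","items":{"type":"array","items":{"type":"number"}}},"turn":{"type":"array","items":{"type":"number"}},"force":{"type":"number"}},"required":["gripper","offset","turn"]}

```bash
mkdir -p pics; cat > h.py <<'E'
import numpy as np, cv2
from rig import ctrl
def K(n):
    p=ctrl.camera_params(n); f=192/np.tan(np.radians(p['fovy'])/2); return f,p
def w2(n,c):
    p=ctrl.camera_params(n); return (np.linalg.inv(np.array(p['view']))@np.r_[c,1])[:3]
def save(im,f,s=1.5): cv2.imwrite(f,cv2.resize(im[:,:,::-1],None,fx=s,fy=s,interpolation=cv2.INTER_CUBIC))
E
python3 - <<'E'
from h import *
s=ctrl.sense(); print({k:np.round(v,4) for k,v in s.items()})
for n in ('scene','top'):
    im,d=ctrl.capture(n); save(im,f'pics/{n}0.png'); np.savez(f'{n}0',im=im,d=d)
    p=K(n); print(n,p[0],p[1]['cx'],p[1]['cy'])
for q in ['panel_top','dot1_top','dot2_top','dot3_top','dot4_top','dot5_top','punch','spare']:
    for r in ctrl.pinpoint('top',q)[:2]: print(q,round(r['score'],2),w2('top',r['centre']).round(1))
E
```

```text
{'time_s': np.float64(0.0), 'joints': array([-1.5104,  0.3134,  1.4984,  0.    ,  1.331 , -0.2234]), 'dq': array([-0.0005, -0.0009, -0.001 ,  0.0016, -0.0007, -0.0001]), 'tau': array([-2.00000e-04, -4.12268e+01, -2.59741e+01, -2.00000e-04,
        4.10000e-03,  0.00000e+00]), 'eef_pos': array([ 146.9646, -503.7068,  202.3422]), 'ee_rot': array([ 0.566 , -0.5653,  0.4246, -0.424 ]), 'force': array([ 0.0318, -0.1471, -0.9576]), 'wrist_torque': array([ 0.0239, -0.0121, -0.0161]), 'grip_width': np.float64(0.9988)}
scene 462.2626338031264 254.40149011065725 189.19810676042528
top 495.52975053577165 261.70111290285877 197.9412385149397
panel_top 0.65 [530.4 195.8  14.6]
dot1_top 0.61 [457.2 160.7  23.3]
dot2_top 0.56 [474.7 198.1  20. ]
dot3_top 0.5 [507.5 233.1  22.2]
dot3_top 0.47 [615.5 195.6  14.2]
dot4_top 0.43 [473.4 199.2  18.5]
dot5_top 0.53 [ 597.1 -109.1    6.3]
punch 0.47 [532.  126.7  14.2]
spare 0.44 [618.9 194.8  15.9]
```

View pics/top0.png

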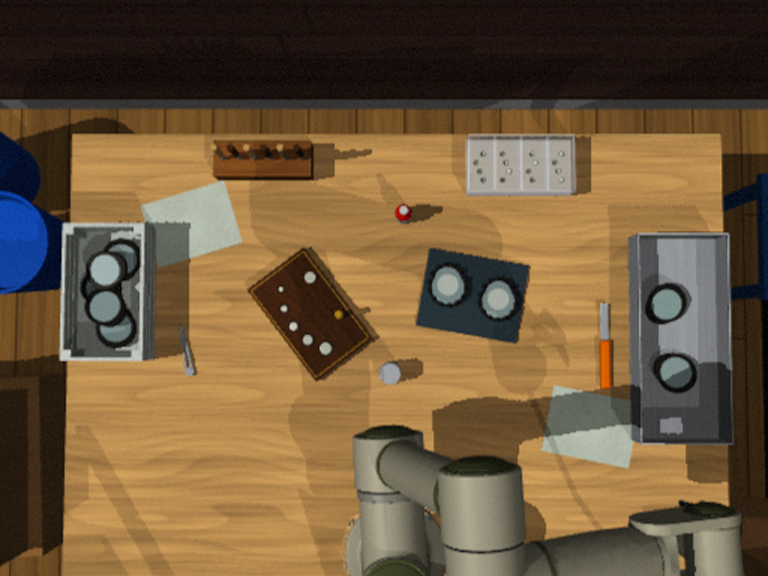

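View pics/scene0.png

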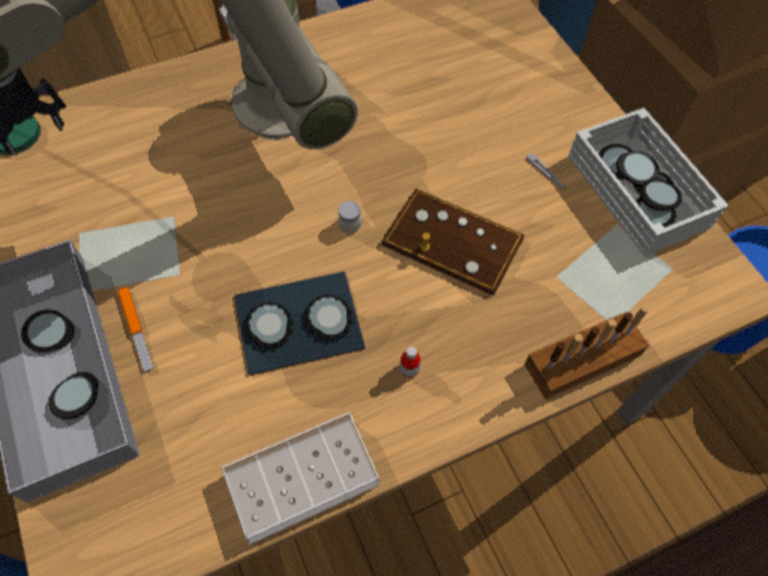

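The top view shows the row from the largest dot at (325,349) via (307,340), (293,326) and (284,308) to the smallest at (281,289). The spare is at (310,277) and the punch at (339,314). The networks mixed up some dots, so I'm measuring the blobs directly.

```bash
cat > blob.py <<'E'
from h import *
z=np.load('top0.npz'); im=z['im'].astype(float); d=z['d']
f,p=K('top'); V=np.linalg.inv(np.array(p['view']))
def ray(u,v,zz):
    c=V[:3,3]; r=V[:3,:3]@np.array([(u-p['cx'])/f,(v-p['cy'])/f,1]); return c+r*(zz-c[2])/r[2]
P=[]
for (u,v) in [(325,349),(307,340),(293,326),(284,308),(281,289),(310,277),(339,314)]:
    u=u/1.5;v=v/1.5; u0,v0=int(u)-6,int(v)-6
    w=im[v0:v0+13,u0:u0+13].min(2); b=np.median(w); w=np.clip(w-b-25,0,None)
    yy,xx=np.mgrid[0:13,0:13]; yy=yy+v0; xx=xx+u0
    w=w*(np.hypot(xx-u,yy-v)<6)
    cu,cv=(w*xx).sum()/w.sum(),(w*yy).sum()/w.sum()
    q=ray(cu+0.0,cv+0.0,23.); P.append(q); print(round(cu,2),round(cv,2),q.round(1),'depth z',(lambda D:(V@np.r_[(cu-p['cx'])/f*D,(cv-p['cy'])/f*D,D,1])[2].round(1))(d[int(round(cv)),int(round(cu))]))
P=np.array(P); print(np.linalg.norm(np.diff(P[:5],axis=0),axis=1).round(1)); np.save('P0',P)
for c in [(305,249),(377,340),(318,380),(249,291)]: print(ray(c[0]/1.5,c[1]/1.5,18).round(0))
print('cam',V[:3,3].round(0))
s=ctrl.sense()
from scipy.spatial.transform import Rotation as R
q=s['ee_rot']; print(R.from_quat(np.r_[q[1:],q[0]]).as_matrix().round(3))
p=ctrl.camera_params('wrist'); print(p)
E
python3 blob.py
```

```text
216.46 231.84 [457.3 160.5  23. ] depth z 18.9
204.59 226.13 [476.5 200.6  23. ] depth z 18.2
195.08 217.17 [506.6 232.8  23. ] depth z 29.2
188.86 205.36 [546.3 254.   23. ] depth z 27.8
186.79 192.35 [590.2 261.4  23. ] depth z 18.1
206.18 184.5 [616.8 196.1  23. ] depth z 28.8blob.py:12: RuntimeWarning: invalid value encountered in scalar divide
  cu,cv=(w*xx).sum()/w.sum(),(w*yy).sum()/w.sum()
Traceback (most recent call last):
  File "blob.py", line 13, in <module>
    q=ray(cu+0.0,cv+0.0,23.); P.append(q); print(round(cu,2),round(cv,2),q.round(1),'depth z',(lambda D:(V@np.r_[(cu-p['cx'])/f*D,(cv-p['cy'])/f*D,D,1])[2].round(1))(d[int(round(cv)),int(round(cu))]))
                                                                                                                                                                            ~~~~~^^^^
ValueError: cannot convert float NaN to integer
```

```bash
sed -i 's/,(339,314)\]/]/' blob.py; python3 blob.py | tail -22
```

```text
204.59 226.13 [476.5 200.6  23. ] depth z 18.2
195.08 217.17 [506.6 232.8  23. ] depth z 29.2
188.86 205.36 [546.3 254.   23. ] depth z 27.8
186.79 192.35 [590.2 261.4  23. ] depth z 18.1
206.18 184.5 [616.8 196.1  23. ] depth z 28.8
[44.4 44.1 45.1 44.5]
[680. 207.  18.]
[475.  43.  18.]
[385. 176.  18.]
[585. 333.  18.]
cam [ 490.    4. 1692.]
[[ 0.28 -0.    0.96]
 [-0.96  0.    0.28]
 [-0.   -1.    0.  ]]
{'fovy': 65.70646984690485, 'cx': 254.51787425679376, 'cy': 189.62347650480098, 'tool_from_camera': array([[ 9.99999577e-01,  1.02073566e-04,  9.14494445e-04,
        -6.78935866e-01],
       [-8.56783254e-04, -2.59199061e-01,  9.65823541e-01,
        -1.71359553e+02],
       [ 3.35621154e-04, -9.65823916e-01, -2.59198864e-01,
         6.56198513e+01],
       [ 0.00000000e+00,  0.00000000e+00,  0.00000000e+00,
         1.00000000e+00]])}
```

{"op": "drive_tool", "data": {
  "gripper": [1,1,1,1,1,1,1,1,1,1,1,1,1,1,1,1,1,1,1,1],
  "offset": [
    [-0.014,0,0.015],
    [-0.027,0,0.028],
    [-0.028,0,0.029],
    [-0.028,0,0.029],
    [-0.028,0,0.029],
    [-0.028,0,0.029],
    [-0.028,0,0.029],
    [-0.028,0,0.029],
    [-0.028,0,0.029],
    [-0.028,0,0.029],
    [-0.028,0,0.029],
    [-0.028,0,0.029],
    [-0.028,0,0.029],
    [-0.028,0,0.029],
    [-0.028,0,0.029],
    [-0.028,0,0.029],
    [-0.028,0,0.029],
    [-0.028,0,0.029],
    [-0.028,0,0.029],
    [-0.027,0,0.028]
  ],
  "turn": [0,0,0,0,0,0,0,0,0,0,0,0,0,0,0,0,0,0,0,0],
  "force": 40
}}

```text
time_s: 2.17
eef_pos: [536.7, 178.4, 202.8]
ee_rot: [0.566, -0.566, 0.424, -0.424]
force: [0.9, -1.6, 0.2]
grip_width: -0.002
```

{"op": "drive_tool", "data": {
  "gripper": [1,1,1],
  "offset": [
    [-0.012,0,0.01],
    [0,0,0],
    [0,0,0]
  ],
  "turn": [0,0,0]
}}

```text
time_s: 2.42
eef_pos: [542.2, 190.9, 202.4]
ee_rot: [-0.566, 0.566, -0.424, 0.424]
force: [-0.4, -0.5, 0.3]
grip_width: -0.0
```

```bash
cat > wr.py <<'E'
from h import *
from scipy.spatial.transform import Rotation as R
import sys
s=ctrl.sense(); print({k:np.round(v,3) for k,v in s.items()})
im,d=ctrl.capture('wrist'); save(im,f'pics/{sys.argv[1]}.png')
q=s['ee_rot']; T=np.eye(4); T[:3,:3]=R.from_quat(np.r_[q[1:],q[0]]).as_matrix(); T[:3,3]=s['eef_pos']
print(T[:3,:3].round(3))
np.savez(sys.argv[1],im=im,d=d,T=T)
E
python3 wr.py w1
```

```text
{'time_s': np.float64(2.417), 'joints': array([ 0.135,  0.424,  1.341, -0.   ,  1.377,  1.421]), 'dq': array([-0.032, -0.028,  0.026, -0.003, -0.003, -0.004]), 'tau': array([ 1.5660e+00, -4.5789e+01, -2.7040e+01,  9.6000e-02, -1.0000e-02,
        8.8000e-02]), 'eef_pos': array([542.181, 190.886, 202.431]), 'ee_rot': array([-0.566,  0.566, -0.424,  0.424]), 'force': array([-0.404, -0.464,  0.255]), 'wrist_torque': array([-0.002,  0.041, -0.049]), 'grip_width': np.float64(-0.0)}
[[ 0.281 -0.001  0.96 ]
 [-0.96  -0.     0.281]
 [ 0.    -1.    -0.001]]
```

View pics/w1.png

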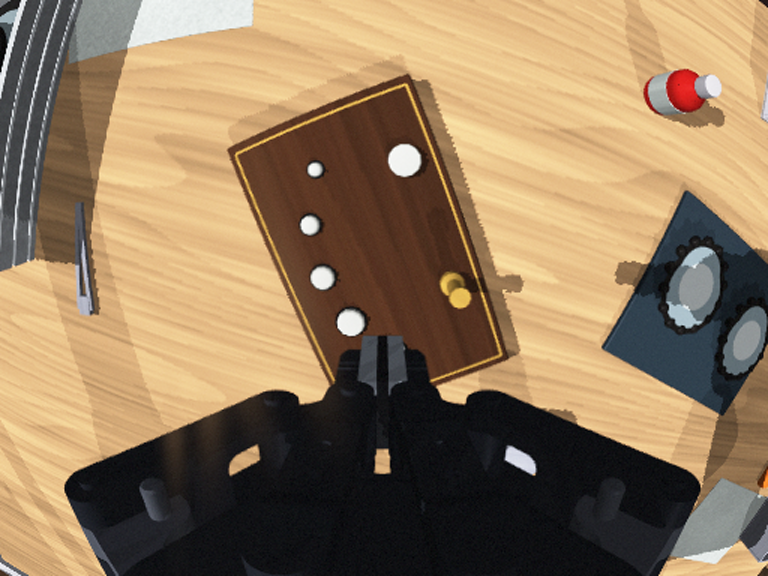

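The wrist view shows dots 2–5 at (351,322), (322,277), (310,224) and (315,169); dot 1 is hidden behind the fingers. The spare is at (404,160) and the punch at (455,288).

```bash
cat > fit.py <<'E'
from h import *
from scipy.optimize import least_squares
z=np.load('w1.npz'); im=z['im'].astype(float); T=z['T']; d=z['d']
f,p=K('wrist'); C=T@np.array(p['tool_from_camera'])
def pix(u,v,zz):
    x,y=u-p['cx'],v-p['cy']; r=np.hypot(x,y); th=r/f
    k=np.array([np.sin(th)*x/r,np.sin(th)*y/r,np.cos(th)]); k=C[:3,:3]@k; c=C[:3,3]
    return c+k*(zz-c[2])/k[2]
Q=[]
for i,(u,v,zz) in enumerate([(351,322,23),(322,277,23),(310,224,23),(315,169,23),(404,160,25)]):
    u/=1.5;v/=1.5
    n=(im.min(2)>110).astype(np.uint8)
    nl,L,st,ce=cv2.connectedComponentsWithStats(n); l=L[int(round(v)),int(round(u))]
    cu,cv=ce[l]; q=pix(cu,cv,zz); Q.append(q)
    D=d[int(cv),int(cu)]; k=None
    x,y=cu-p['cx'],cv-p['cy'];r=np.hypot(x,y);th=r/f
    w=C@np.r_[np.array([np.tan(th)*x/r,np.tan(th)*y/r,1])*D,1]
    print(i,st[l][2:],ce[l].round(1),q.round(1),'depth z',w[2].round(1))
Q=np.array(Q); P=np.load('P0.npy') if 0 else None
print('sp',np.linalg.norm(np.diff(Q[:4],axis=0),axis=1).round(1))
pu=pix(460/1.5,297/1.5,63); print('punch top',pu.round(0), 'foot',pix(450/1.5,280/1.5,20).round(0))
a=2*np.arcsin(22.5/140)
def model(t): 
    th=t[2]+a*np.arange(5)*-1; return np.c_[t[0]+140*np.cos(th),t[1]+140*np.sin(th)]
r=least_squares(lambda t:(model(t)[1:]-Q[:4,:2]).ravel(),[590,120,2.8])
print(r.x.round(2),r.cost,'\n',model(r.x).round(1),'\n',(model(r.x)[1:]-Q[:4,:2]).round(1)); np.save('M',model(r.x))
E
python3 fit.py
```

```text
0 [ 18  18 253] [233.2 214.7] [475.8 199.6  23. ] depth z 23.7
1 [ 16  15 190] [214.4 185. ] [506.4 231.9  23. ] depth z 23.2
2 [ 13  13 127] [205.9 149.8] [545.6 252.8  23. ] depth z 25.0
3 [10 10 76] [209.4 112.7] [589.5 260.4  23. ] depth z 24.4
4 [ 22  22 385] [269.3 106.4] [615.8 195.   25. ] depth z 24.9
sp [44.5 44.4 44.5]
punch top [532. 128.  63.] foot [533. 130.  20.]
[591.05 120.61   2.87] 0.6132283665589037 
 [[456.2 158.4]
 [475.2 199.2]
 [506.1 231.9]
 [545.8 253.1]
 [590.1 260.6]] 
 [[-0.6 -0.4]
 [-0.3 -0.1]
 [ 0.2  0.3]
 [ 0.7  0.2]]
```

{"op": "drive_tool", "data": {
  "gripper": [1,1,1,1,1,1,1,1,1,1,1,1,1,1,1,1],
  "offset": [
    [0,0,0],
    [0,0,0],
    [0,0,0],
    [0,0,0],
    [0,0,0],
    [0,0,0],
    [0,0,0],
    [0,0,0],
    [0,0,0],
    [0,0,0],
    [0,0,0],
    [0,0,0],
    [0,0,0],
    [0,0,0],
    [0,0,0],
    [0,0,0]
  ],
  "turn": [-4,-7,-7,-7,-7,-7,-7,-7,-7,-7,-7,-7,-7,-7,-7,-5]
}}

```text
time_s: 3.8
eef_pos: [542.1, 189.1, 203.3]
ee_rot: [-0.677, 0.677, 0.204, -0.204]
force: [0.4, 0.4, 0.6]
grip_width: 0.001
```

```bash
cat > go.py <<'E'
from h import *
from scipy.spatial.transform import Rotation as R
import sys
s=ctrl.sense(); q=s['ee_rot']; M=R.from_quat(np.r_[q[1:],q[0]]).as_matrix()
print('t',s['time_s'],'pos',s['eef_pos'].round(1),'j',np.round(s['joints'],2),'F',s['force'].round(1)); print(M.round(3))
D=[(456.7,159.4),(475.6,199.8),(506.3,232.2),(546,253.4),(590,260.9)]
for i,t in enumerate(D): print(i+1,(M.T@(np.r_[t,s['eef_pos'][2]]-s['eef_pos'])).round(1))
D=np.c_[np.array(D),[0]*5]
print('steps',(np.diff(D,axis=0)@M).round(1))
E
python3 go.py
```

```text
t 3.8 pos [542.1 189.1 203.3] j [ 0.13  0.42  1.34 -0.    1.38 -0.45] F [0.4 0.4 0.6]
[[ 0.834  0.    -0.552]
 [ 0.552 -0.     0.834]
 [ 0.    -1.    -0.   ]]
1 [-87.7  -0.   22.4]
2 [-49.6  -0.   45.6]
3 [-6.1 -0.  55.7]
4 [38.7 -0.  51.4]
5 [79.5  0.  33.4]
steps [[ 38.1   0.   23.2]
 [ 43.5   0.   10.1]
 [ 44.8   0.   -4.2]
 [ 40.8   0.  -18. ]]
```

{"op": "drive_tool", "data": {
  "gripper": [1,1,1,1,1,1,1,1,1],
  "offset": [
    [-0.0175,0.01,0.0045],
    [-0.0175,0.02,0.0045],
    [-0.0175,0.025,0.0045],
    [-0.0175,0.025,0.0045],
    [-0.0177,0.025,0.0044],
    [0,0.02,0],
    [0,0.015,0],
    [0,0,0],
    [0,0,0]
  ],
  "turn": [0,0,0,0,0,0,0,0,0]
}}

```text
time_s: 4.55
eef_pos: [456.6, 160.3, 63.3]
ee_rot: [-0.678, 0.678, 0.202, -0.202]
force: [0.2, 1.0, -0.2]
grip_width: 0.001
```

```bash
python3 go.py; python3 wr.py w2|tail -1
```

```text
t 4.55 pos [456.6 160.3  63.3] j [ 0.1   0.39  1.79 -0.    0.96 -0.48] F [ 0.2  1.  -0.2]
[[ 0.837 -0.    -0.547]
 [ 0.547 -0.     0.837]
 [-0.    -1.     0.   ]]
1 [-0.4  0.  -0.8]
2 [37.5 -0.  22.6]
3 [81.  -0.  32.9]
4 [125.8  -0.   28.9]
5 [ 1.667e+02 -1.000e-01  1.110e+01]
steps [[ 37.9  -0.   23.5]
 [ 43.4  -0.   10.3]
 [ 44.8  -0.   -4. ]
 [ 40.9  -0.  -17.8]]
 [-0.    -1.     0.   ]]
```

View pics/w2.png

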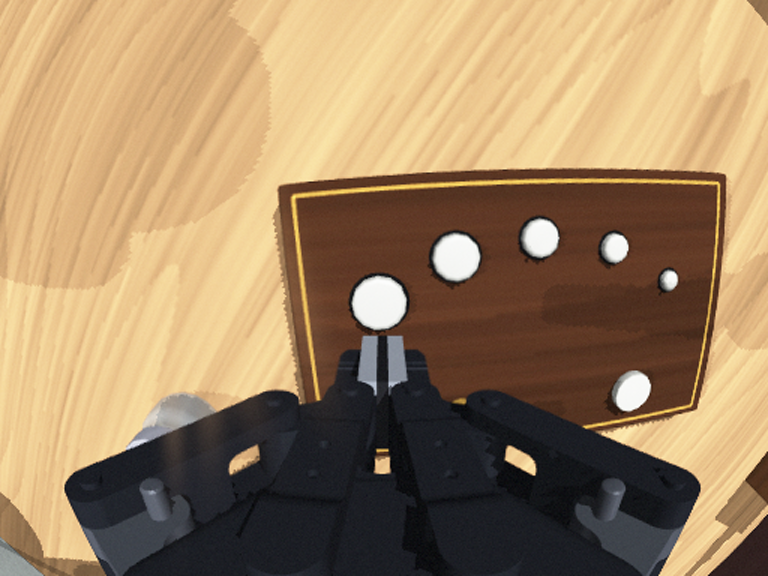

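All five dots are in view. Dot 1 is at (379,302), right ahead of the tips, and the jar sits to the left, behind the linkage. I'm checking the dot and jar positions from this view.

```bash
sed -e "s/w1.npz/w2.npz/" -e "s/enumerate(\[.*\]):/enumerate([(379,302,23),(456,257,23),(540,238,23),(614,247,23),(669,280,23)]):/" fit.py | sed '/^print(.sp/,$d' > fit2.py; python3 fit2.py
python3 - <<'E'
from h import *
for q in ['jar','punch']:
    for r in ctrl.pinpoint('top',q)[:1]: print(q,r['score'],w2('top',r['centre']).round(0))
E
```

```text
0 [  36   36 1016] [252.4 201.4] [455.4 159.6  23. ] depth z 24.1
1 [ 31  32 775] [303.8 171. ] [474.3 199.7  23. ] depth z 23.6
2 [ 25  26 491] [360.  158.2] [504.6 231.9  23. ] depth z 24.2
3 [ 18  19 264] [409.8 164.8] [543.9 252.9  23. ] depth z 23.8
4 [ 11  14 113] [446.1 186.1] [587.5 260.7  23. ] depth z 23.1
jar 0.6 [403.  13.   1.]
punch 0.47 [532. 127.  14.]
```

{"op": "drive_tool", "data": {
  "gripper": [1,1,1,1,1,1,1,1],
  "offset": [
    [-0.001,0.01,-0.0005],
    [0,0.014,0],
    [0,0.008,0],
    [0,0.004,0],
    [0,0.002,0],
    [0,0.002,0],
    [0,0.001,0],
    [0,0,0]
  ],
  "turn": [0,0,0,0,0,0,0,0]
}}

```text
time_s: 5.37
eef_pos: [456.3, 160.2, 22.1]
ee_rot: [-0.677, 0.678, 0.203, -0.202]
force: [0.2, -0.2, -0.3]
grip_width: 0.001
```

```bash
python3 go.py|head -1
```

```text
t 5.3667 pos [456.3 160.2  22.1] j [ 0.09  0.46  1.83 -0.    0.86 -0.49] F [ 0.2 -0.2 -0.3]
```

{"op": "drive_tool", "data": {
  "gripper": [1,1,1,1],
  "offset": [
    [0,0.001,0],
    [0,0.001,0],
    [0,0.0005,0],
    [0,0,0]
  ],
  "turn": [0,0,0,0]
}}

```text
time_s: 5.7
eef_pos: [456.1, 160.1, 19.3]
ee_rot: [0.678, -0.678, -0.202, 0.202]
force: [0.6, 0.8, 0.4]
grip_width: -0.002
```

{"op": "drive_tool", "data": {
  "gripper": [1,1],
  "offset": [
    [0,0.0008,0],
    [0,0,0]
  ],
  "turn": [0,0]
}}

```text
time_s: 5.87
eef_pos: [456.1, 160.2, 18.5]
ee_rot: [0.678, -0.678, -0.202, 0.202]
force: [-0.5, -0.2, 0.6]
grip_width: -0.001
```

{"op": "drive_tool", "data": {
  "gripper": [1,1],
  "offset": [
    [0,0.0008,0],
    [0,0,0]
  ],
  "turn": [0,0]
}}

```text
time_s: 6.03
eef_pos: [456.1, 160.1, 17.7]
ee_rot: [0.678, -0.678, -0.202, 0.202]
force: [0.2, 0.1, -0.0]
grip_width: -0.0
```

No contact force yet at z = 17.7, so I'm looking before going lower.

```bash
python3 wr.py w3|tail -1; python3 - <<'E'
import cv2
a=cv2.imread('pics/w3.png')[380:620,180:620] if 0 else cv2.imread('pics/w3.png')
cv2.imwrite('pics/w3c.png',cv2.resize(a[240:440,230:530],None,fx=2.6,fy=2.6,interpolation=cv2.INTER_CUBIC))
E
```

```text
[-0.    -1.     0.   ]]
```

View pics/w3c.png

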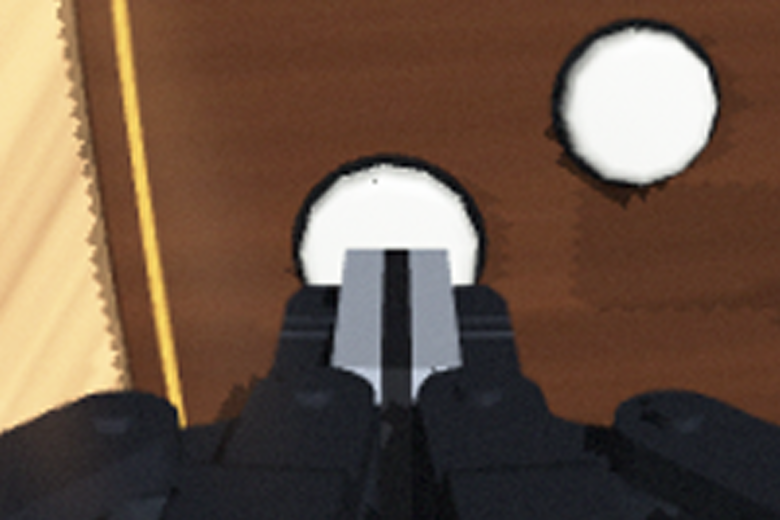

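```bash
cat > dep.py <<'E'
from h import *
import sys
z=np.load(sys.argv[1]+'.npz'); T=z['T']; d=z['d'].astype(float); im=z['im']
f,p=K('wrist'); C=T@np.array(p['tool_from_camera'])
v,u=np.mgrid[0:384,0:512]; x=u-p['cx'];y=v-p['cy'];r=np.hypot(x,y)+1e-9;t=np.tan(r/f)
W=np.stack([t*x/r*d,t*y/r*d,d],-1)@C[:3,:3].T+C[:3,3]
W[d==0]=np.nan
D=np.array([(456,159.4),(475,199.8),(505.5,232.2),(545,253.4),(589,260.9)])
white=im.min(2)>140
n,L,st,ce=cv2.connectedComponentsWithStats(white.astype(np.uint8))
rad=[14,12,10,8,6]
for i,c in enumerate(D):
    dist=np.hypot(W[...,0]-c[0],W[...,1]-c[1])
    m=(dist<rad[i]*.8)&white&(cv2.erode(white.astype(np.uint8),np.ones((3,3)))>0); 
    pn=(dist>rad[i]+5)&(dist<rad[i]+14)&(im.max(2)<130)&(im[...,0]>im[...,2]+20)
    print(i+1,m.sum(),pn.sum(),'dot z',np.nanmedian(W[m][:,2]).round(2),'panel',np.nanmedian(W[pn][:,2]).round(2),'diff',(np.nanmedian(W[m][:,2])-np.nanmedian(W[pn][:,2])).round(2))
E
python3 dep.py w2; python3 dep.py w3
```

```text
1 678 1913 dot z 24.16 panel 18.41 diff 5.74
2 521 2090 dot z 24.22 panel 18.42 diff 5.81
3 321 1688 dot z 23.55 panel 18.45 diff 5.1
4 154 1219 dot z 23.88 panel 18.5 diff 5.38
5 56 834 dot z 23.09 panel 18.56 diff 4.53
1 513 2359 dot z 24.12 panel 18.46 diff 5.66
2 794 3111 dot z 24.28 panel 18.46 diff 5.82
3 457 2415 dot z 23.61 panel 18.5 diff 5.11
4 195 1595 dot z 23.76 panel 18.51 diff 5.25
5 61 987 dot z 23.07 panel 18.56 diff 4.51
```

Depth measures the heights well: dot 1 is still 5.7 mm proud, so the tips haven't touched it. I'm checking where the tips really are in depth.

```bash
cat >> dep.py <<'E'
m=(v>215)&(v<262)&(u>236)&(u<275)&(W[...,2]>26)
print('tool tip region rows:')
for vv in range(218,262,4):
    print(vv,[tuple(np.round(W[vv,uu]-T[:3,3],0).astype(int)) if d[vv,uu]>0 else 0 for uu in (246,250,254,258,264)])
print('opt', im[228,240:272:4].tolist())
E
python3 dep.py w3 | tail -13; python3 go.py|head -1; python3 -c "
import cv2;a=cv2.imread('pics/w3.png');print(a.shape)"
```

```text
tool tip region rows:
218 [(np.int64(-7), np.int64(1), np.int64(7)), (np.int64(-4), np.int64(2), np.int64(5)), (np.int64(-2), np.int64(4), np.int64(6)), (np.int64(0), np.int64(5), np.int64(6)), (np.int64(3), np.int64(7), np.int64(6))]
222 [(np.int64(-5), np.int64(-1), np.int64(6)), (np.int64(-3), np.int64(0), np.int64(6)), (np.int64(-1), np.int64(1), np.int64(6)), (np.int64(1), np.int64(3), np.int64(6)), (np.int64(4), np.int64(5), np.int64(7))]
226 [(np.int64(-10), np.int64(7), np.int64(36)), (np.int64(-8), np.int64(8), np.int64(36)), (np.int64(-6), np.int64(10), np.int64(37)), (np.int64(-5), np.int64(10), np.int64(36)), (np.int64(-2), np.int64(12), np.int64(37))]
230 [(np.int64(-10), np.int64(8), np.int64(42)), (np.int64(-8), np.int64(9), np.int64(42)), (np.int64(-6), np.int64(10), np.int64(42)), (np.int64(-5), np.int64(11), np.int64(42)), (np.int64(-2), np.int64(12), np.int64(41))]
234 [(np.int64(-9), np.int64(7), np.int64(46)), (np.int64(-8), np.int64(9), np.int64(46)), (np.int64(-6), np.int64(9), np.int64(45)), (np.int64(-5), np.int64(11), np.int64(46)), (np.int64(-3), np.int64(1
[... 893 characters left out ...]
, np.int64(63))]
254 [(np.int64(-9), np.int64(8), np.int64(66)), (np.int64(-8), np.int64(9), np.int64(66)), (np.int64(-6), np.int64(9), np.int64(65)), (np.int64(-5), np.int64(11), np.int64(66)), (np.int64(-3), np.int64(12), np.int64(66))]
258 [(np.int64(-9), np.int64(9), np.int64(71)), (np.int64(-7), np.int64(7), np.int64(67)), (np.int64(-5), np.int64(8), np.int64(66)), (np.int64(-4), np.int64(9), np.int64(66)), (np.int64(-3), np.int64(12), np.int64(70))]
opt [[247, 247, 245], [143, 149, 161], [143, 152, 161], [34, 35, 39], [28, 28, 31], [145, 152, 163], [145, 152, 165], [185, 192, 196]]
t 6.0833 pos [456.1 160.1  17.7] j [ 0.09  0.47  1.83 -0.    0.85 -0.49] F [-0.2 -0.5  0.4]
(576, 768, 3)
```

```bash
python3 - <<'E'
from h import *
im,d=ctrl.capture('scene'); save(im,'pics/s3.png',1.5); u,v=400/1.5,225/1.5
c=im[100:200,220:340]; save(c,'pics/s3c.png',6)
E
```

```text
(no output)
```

View pics/s3c.png

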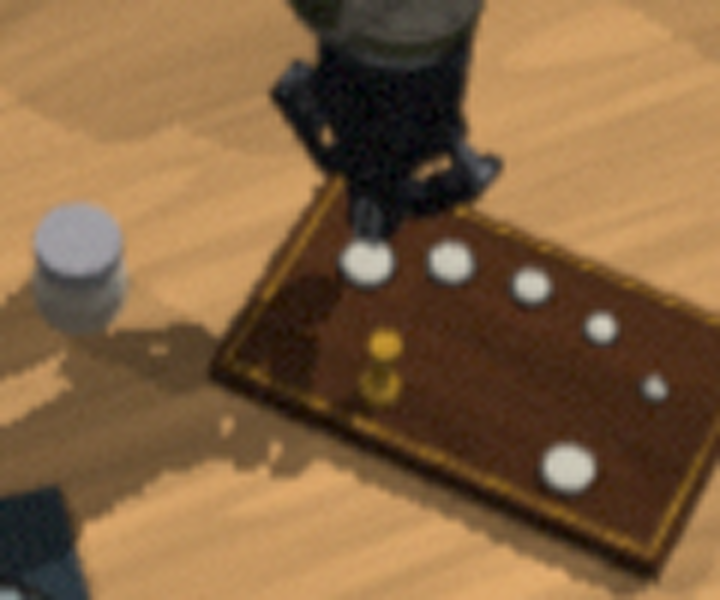

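```bash
python3 - <<'E'
from h import *
im,d=ctrl.capture('scene'); f,p=K('scene'); V=np.linalg.inv(np.array(p['view']))
for v in range(126,148,2):
    o=[]
    for u in (278,280,282,284,286):
        D=d[v,u]; w=V@np.r_[(u-p['cx'])/f*D,(v-p['cy'])/f*D,D,1]; o.append(tuple(w[:3].astype(int).tolist()))
    print(v,o, im[v,282].tolist())
print(ctrl.grip_depth, ctrl.sense()['grip_width'])
E
```

```text
126 [(459, 142, 121), (460, 148, 119), (464, 153, 121), (479, 151, 141), (486, 153, 148)] [8, 10, 14]
128 [(459, 143, 112), (460, 149, 110), (453, 160, 95), (477, 153, 128), (478, 159, 126)] [30, 30, 34]
130 [(456, 145, 97), (459, 150, 97), (469, 151, 110), (477, 154, 117), (479, 159, 116)] [4, 0, 4]
132 [(456, 145, 87), (462, 149, 92), (466, 154, 94), (473, 157, 100), (474, 163, 99)] [12, 14, 12]
134 [(451, 150, 67), (461, 150, 80), (469, 153, 89), (473, 158, 90), (475, 163, 90)] [39, 39, 40]
136 [(453, 149, 59), (464, 150, 73), (466, 155, 73), (467, 162, 70), (470, 168, 71)] [53, 56, 57]
138 [(430, 163, 12), (462, 151, 60), (466, 156, 62), (471, 161, 65), (467, 170, 55)] [56, 58, 58]
140 [(440, 158, 18), (464, 151, 51), (471, 154, 58), (471, 161, 55), (451, 181, 18)] [89, 88, 85]
142 [(451, 152, 23), (453, 158, 22), (456, 164, 24), (458, 171, 22), (458, 178, 18)] [196, 193, 178]
144 [(458, 149, 24), (460, 155, 23), (465, 159, 26), (465, 167, 21), (466, 174, 19)] [201, 198, 183]
146 [(461, 148, 17), (466, 152, 20), (470, 157, 22), (471, 164, 20), (470, 172, 14)] [162, 158, 148]
18.700000000000003 0.0011643960969489222
```

Both cameras agree that the real fingertips end at z≈49, about 31 mm above the reported TCP and about 25 mm over the dot. I'll go by the seen tips and the force, not the reported TCP height.

{"op": "drive_tool", "data": {
  "gripper": [1,1,1,1,1,1],
  "offset": [
    [0,0.005,0],
    [0,0.006,0],
    [0,0.004,0],
    [0,0.002,0],
    [0,0.001,0],
    [0,0,0]
  ],
  "turn": [0,0,0,0,0,0]
}}

```text
time_s: 6.68
eef_pos: [456.0, 160.1, -0.5]
ee_rot: [0.678, -0.677, -0.202, 0.203]
force: [0.7, -0.4, -0.2]
grip_width: -0.002
```

```bash
python3 wr.py w4|head -1|cut -c1-40; python3 dep.py w4; python3 -c "
import cv2;a=cv2.imread('pics/w4.png');cv2.imwrite('pics/w4c.png',cv2.resize(a[240:440,230:530],None,fx=2.6,fy=2.6))"
```

```text
{'time_s': np.float64(6.683), 'joints': 
1 131 2802 dot z 24.02 panel 18.4 diff 5.62
2 957 3745 dot z 24.22 panel 18.44 diff 5.78
3 539 2820 dot z 23.48 panel 18.48 diff 5.0
4 220 1769 dot z 23.79 panel 18.46 diff 5.33
5 71 1060 dot z 23.1 panel 18.54 diff 4.56
tool tip region rows:
218 [(np.int64(-10), np.int64(7), np.int64(24)), (np.int64(-8), np.int64(8), np.int64(24)), (np.int64(-6), np.int64(9), np.int64(24)), (np.int64(-4), np.int64(11), np.int64(25)), (np.int64(-2), np.int64(12), np.int64(24))]
222 [(np.int64(-9), np.int64(5), np.int64(25)), (np.int64(-7), np.int64(6), np.int64(24)), (np.int64(-5), np.int64(8), np.int64(25)), (np.int64(-3), np.int64(9), np.int64(25)), (np.int64(-1), np.int64(10), np.int64(25))]
226 [(np.int64(-10), np.int64(8), np.int64(38)), (np.int64(-8), np.int64(9), np.int64(37)), (np.int64(-6), np.int64(9), np.int64(36)), (np.int64(-5), np.int64(11), np.int64(37)), (np.int64(-2), np.int64(12), np.int64(36))]
230 [(np.int64(-9), np.int64(7), np.int64(41)), (np.int64(-8), np.int64(9), np.int64(41)), (np.int64(-6), np.int64(10), np.int64(42)), (np.int64(-5),
[... 1068 characters left out ...]
7), np.int64(10), np.int64(64)), (np.int64(-5), np.int64(11), np.int64(63)), (np.int64(-3), np.int64(12), np.int64(64))]
254 [(np.int64(-9), np.int64(8), np.int64(67)), (np.int64(-8), np.int64(9), np.int64(66)), (np.int64(-6), np.int64(10), np.int64(66)), (np.int64(-5), np.int64(11), np.int64(67)), (np.int64(-3), np.int64(12), np.int64(67))]
258 [(np.int64(-10), np.int64(9), np.int64(72)), (np.int64(-6), np.int64(7), np.int64(65)), (np.int64(-5), np.int64(8), np.int64(66)), (np.int64(-4), np.int64(9), np.int64(67)), (np.int64(-4), np.int64(13), np.int64(72))]
opt [[249, 249, 247], [145, 152, 163], [147, 153, 166], [33, 33, 36], [17, 18, 23], [142, 150, 162], [147, 154, 166], [178, 183, 190]]
```

View pics/w4c.png

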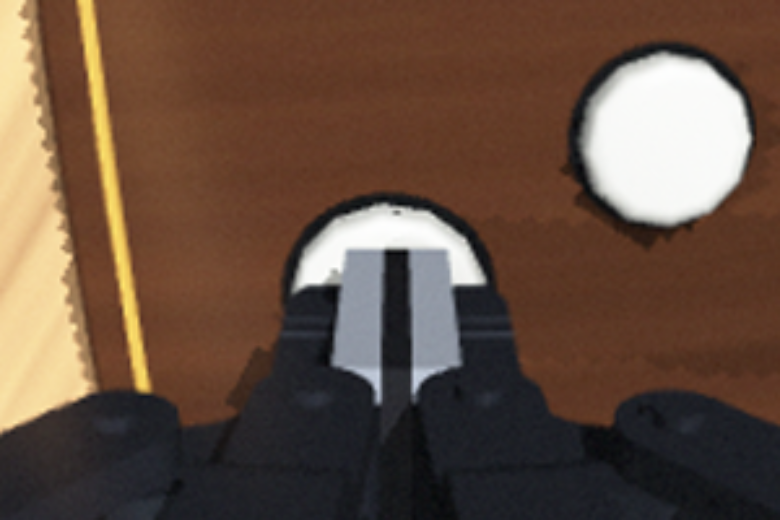

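{"op": "drive_tool", "data": {
  "gripper": [1,1,1,1,1],
  "offset": [
    [0,0.002,0],
    [0,0.002,0],
    [0,0.001,0],
    [0,0.001,0],
    [0,0,0]
  ],
  "turn": [0,0,0,0,0]
}}

```text
time_s: 7.15
eef_pos: [456.2, 160.1, -6.2]
ee_rot: [-0.678, 0.678, 0.202, -0.202]
force: [0.5, 0.4, 1.1]
grip_width: -0.001
```

{"op": "drive_tool", "data": {
  "gripper": [1,1],
  "offset": [
    [0,0.001,0],
    [0,0.001,0]
  ],
  "turn": [0,0]
}}

```text
time_s: 7.32
eef_pos: [456.3, 160.2, -8.1]
ee_rot: [-0.678, 0.678, 0.203, -0.202]
force: [-1.1, -0.7, 3.6]
grip_width: 0.0
```

{"op": "drive_tool", "data": {
  "gripper": [1,1],
  "offset": [
    [0,0.001,0],
    [0,0.001,0]
  ],
  "turn": [0,0]
}}

```text
time_s: 7.48
eef_pos: [456.4, 160.2, -9.6]
ee_rot: [-0.677, 0.678, 0.203, -0.202]
force: [-7.6, -1.3, 25.7]
grip_width: 0.004
```

```bash
python3 wr.py w5|head -1; python3 dep.py w5|head -5; python3 -c "
import cv2;a=cv2.imread('pics/w5.png');cv2.imwrite('pics/w5c.png',cv2.resize(a[240:440,230:530],None,fx=2.6,fy=2.6))"
```

```text
{'time_s': np.float64(7.483), 'joints': array([ 0.095,  0.515,  1.842, -0.   ,  0.783, -0.486]), 'dq': array([ 0.001,  0.006, -0.003, -0.003,  0.001,  0.001]), 'tau': array([-6.8000e-01, -3.0991e+01, -1.4964e+01,  7.4000e-02, -1.9600e+00,
1 46 2991 dot z 18.93 panel 18.44 diff 0.49
2 1080 4142 dot z 24.32 panel 18.43 diff 5.89
3 581 3068 dot z 23.55 panel 18.47 diff 5.08
4 234 1870 dot z 23.82 panel 18.5 diff 5.32
5 76 922 dot z 22.92 panel 18.57 diff 4.35
```

View pics/w5c.png

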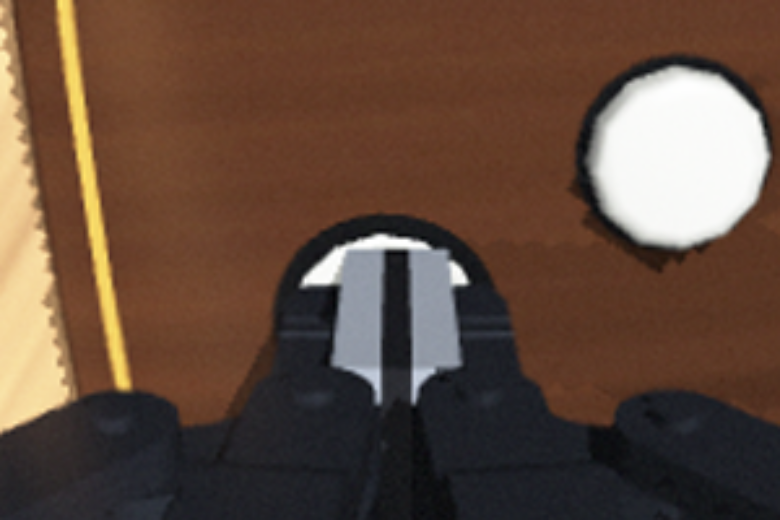

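Dot 1 now measures about 0.5–1 mm proud in depth with a stiff 25 N reaction, so it's home. That puts the tip about 28.6 mm above the reported TCP. I'll lift 12 mm (about 13 mm over the panel) and move to dot 2.

{"op": "drive_tool", "data": {
  "gripper": [1,1,1,1,1,1,1,1,1,1],
  "offset": [
    [0,-0.004,0],
    [0,-0.004,0],
    [0,-0.004,0],
    [0,0,0],
    [0.0076,0,0.0048],
    [0.01,0,0.006],
    [0.01,0,0.006],
    [0.01,0,0.006],
    [0,0,0],
    [0,0,0]
  ],
  "turn": [0,0,0,0,0,0,0,0,0,0]
}}

```text
time_s: 8.37
eef_pos: [474.9, 200.2, 1.5]
ee_rot: [0.677, -0.677, -0.203, 0.203]
force: [-0.5, 0.1, -0.4]
grip_width: 0.002
```

```bash
python3 wr.py w6|head -1|cut -c1-30; python3 go.py;python3 dep.py w6|head -5
```

```text
{'time_s': np.float64(8.367), 
t 8.4167 pos [474.7 199.8   1.5] j [ 0.17  0.55  1.74 -0.    0.85 -0.41] F [ 0.  -0.4 -0.4]
[[ 0.836 -0.001 -0.549]
 [ 0.549 -0.     0.836]
 [-0.001 -1.     0.   ]]
1 [-37.3   0.  -23.9]
2 [ 0.7 -0.  -0.5]
3 [44.1 -0.   9.7]
4 [89.  -0.1  5.7]
5 [ 1.299e+02 -1.000e-01 -1.220e+01]
steps [[ 38.   -0.   23.4]
 [ 43.4  -0.   10.2]
 [ 44.8  -0.   -4.1]
 [ 40.9  -0.  -17.9]]
1 259 1429 dot z 19.38 panel 18.4 diff 0.98
2 46 2458 dot z 23.88 panel 18.45 diff 5.43
3 597 3087 dot z 23.51 panel 18.49 diff 5.02
4 279 2110 dot z 23.85 panel 18.53 diff 5.32
5 91 1277 dot z 22.96 panel 18.58 diff 4.38
```

View pics/w6.png

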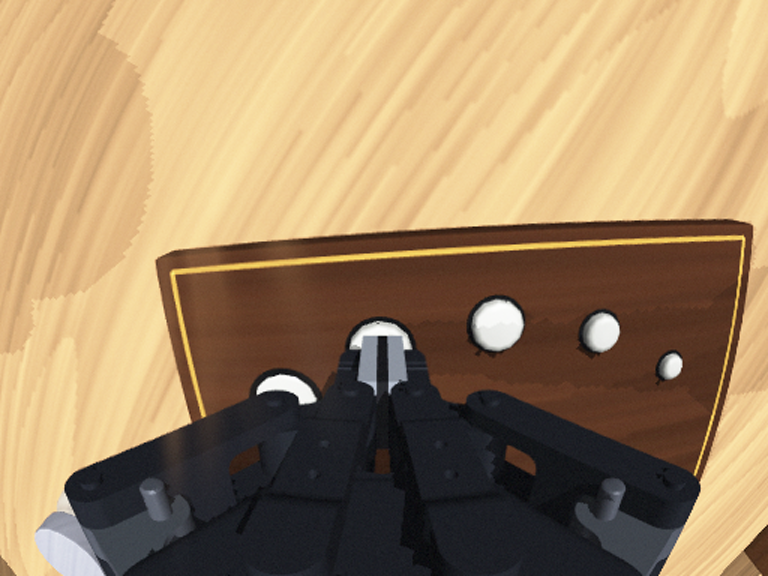

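Dot 1 is home at 0.98 mm proud, and the tips are over dot 2 at (380,330).

{"op": "drive_tool", "data": {
  "gripper": [1,1,1,1,1,1,1],
  "offset": [
    [0,0.003,0],
    [0,0.003,0],
    [0,0.0015,0],
    [0,0.0015,0],
    [0,0.001,0],
    [0,0.0005,0],
    [0,0,0]
  ],
  "turn": [0,0,0,0,0,0,0]
}}

```text
time_s: 9.0
eef_pos: [475.0, 199.7, -8.8]
ee_rot: [0.678, -0.678, -0.202, 0.202]
force: [0.8, -0.3, 0.4]
grip_width: -0.001
```

```bash
python3 wr.py w7|head -1|cut -c1-30; python3 go.py|head -1;python3 dep.py w7|head -5
```

```text
{'time_s': np.float64(9.0), 'j
t 9.05 pos [475.1 199.8  -8.8] j [ 0.17  0.57  1.75  0.    0.83 -0.41] F [-0.8 -1.3  0.4]
1 9 1537 dot z 18.76 panel 18.39 diff 0.36
2 2 2703 dot z 20.02 panel 18.41 diff 1.62
3 656 3405 dot z 23.53 panel 18.44 diff 5.09
4 287 2298 dot z 23.74 panel 18.48 diff 5.26
5 95 1352 dot z 22.92 panel 18.52 diff 4.4
```

{"op": "drive_tool", "data": {
  "gripper": [1,1,1],
  "offset": [
    [0,0.0006,0],
    [0,0.0004,0],
    [0,0,0]
  ],
  "turn": [0,0,0]
}}

```text
time_s: 9.3
eef_pos: [475.2, 199.9, -9.4]
ee_rot: [-0.677, 0.678, 0.202, -0.202]
force: [-2.0, -2.2, 5.6]
grip_width: -0.001
```

{"op": "drive_tool", "data": {
  "gripper": [1,1],
  "offset": [
    [0,0.0005,0],
    [0,0,0]
  ],
  "turn": [0,0]
}}

```text
time_s: 9.47
eef_pos: [475.2, 199.9, -9.4]
ee_rot: [-0.677, 0.678, 0.203, -0.202]
force: [-4.2, -1.6, 11.1]
grip_width: -0.003
```

{"op": "drive_tool", "data": {
  "gripper": [1,1,1,1,1,1,1,1,1,1],
  "offset": [
    [0,-0.004,0],
    [0,-0.004,0],
    [0,-0.004,0],
    [0,0,0],
    [0.0104,0,0.0025],
    [0.011,0,0.0026],
    [0.011,0,0.0026],
    [0.011,0,0.0026],
    [0,0,0],
    [0,0,0]
  ],
  "turn": [0,0,0,0,0,0,0,0,0,0]
}}

```text
time_s: 10.3
eef_pos: [505.5, 232.3, 1.5]
ee_rot: [0.677, -0.677, -0.202, 0.203]
force: [0.5, 0.5, 0.6]
grip_width: -0.002
```

```bash
python3 wr.py w8|head -1|cut -c1-30; python3 go.py;python3 dep.py w8|head -5
```

```text
{'time_s': np.float64(10.3), '
t 10.35 pos [505.2 232.    1.5] j [ 0.22  0.62  1.61 -0.    0.91 -0.36] F [-0.8 -0.2  0.1]
[[ 0.836 -0.001 -0.549]
 [ 0.549 -0.     0.836]
 [-0.001 -1.     0.   ]]
1 [-80.4   0.1 -34.1]
2 [-42.4   0.  -10.7]
3 [ 1.  -0.  -0.4]
4 [45.8 -0.  -4.5]
5 [ 86.7  -0.1 -22.3]
steps [[ 38.   -0.   23.4]
 [ 43.4  -0.   10.2]
 [ 44.8  -0.   -4.1]
 [ 40.9  -0.  -17.9]]
1 408 1319 dot z 19.32 panel 18.37 diff 0.95
2 677 2207 dot z 19.31 panel 18.39 diff 0.91
3 4 2146 dot z 22.19 panel 18.41 diff 3.78
4 336 2302 dot z 23.81 panel 18.48 diff 5.33
5 131 1460 dot z 22.93 panel 18.52 diff 4.42
```

View pics/w8.png

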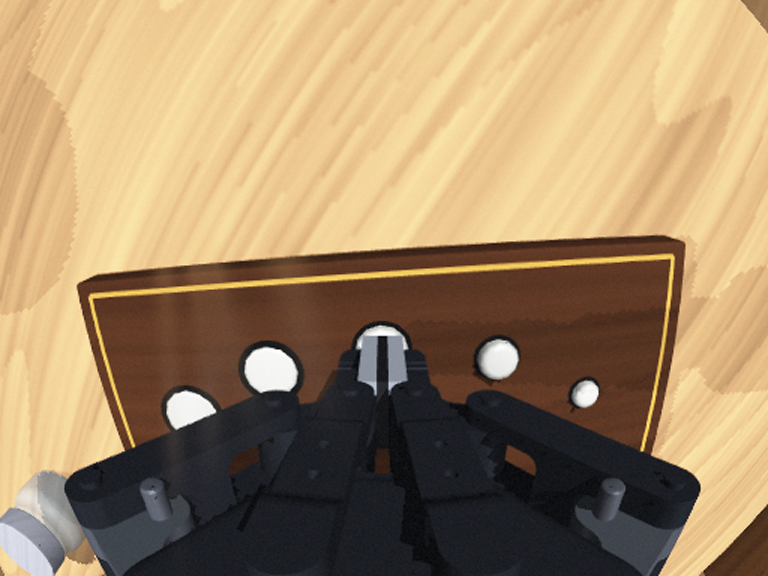

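Dots 1 and 2 are home (0.95 and 0.91 mm), and the tips are over dot 3 at (380,335).

{"op": "drive_tool", "data": {
  "gripper": [1,1,1,1,1,1,1,1,1],
  "offset": [
    [0,0.003,0],
    [0,0.003,0],
    [0,0.0015,0],
    [0,0.0015,0],
    [0,0.001,0],
    [0,0.0008,0],
    [0,0.0004,0],
    [0,0.0003,0],
    [0,0,0]
  ],
  "turn": [0,0,0,0,0,0,0,0,0]
}}

```text
time_s: 11.1
eef_pos: [505.6, 232.0, -9.4]
ee_rot: [-0.677, 0.678, 0.202, -0.203]
force: [-4.2, -2.8, 7.4]
grip_width: 0.001
```

{"op": "drive_tool", "data": {
  "gripper": [1,1],
  "offset": [
    [0,0.0004,0],
    [0,0,0]
  ],
  "turn": [0,0]
}}

```text
time_s: 11.27
eef_pos: [505.6, 232.1, -9.4]
ee_rot: [-0.677, 0.678, 0.202, -0.203]
force: [-5.1, -3.8, 10.1]
grip_width: 0.002
```

{"op": "drive_tool", "data": {
  "gripper": [1,1,1,1,1,1,1,1,1,1],
  "offset": [
    [0,-0.004,0],
    [0,-0.004,0],
    [0,-0.004,0],
    [0,0,0],
    [0.011,0,-0.001],
    [0.0115,0,-0.0011],
    [0.0115,0,-0.0011],
    [0.011,0,-0.001],
    [0,0,0],
    [0,0,0]
  ],
  "turn": [0,0,0,0,0,0,0,0,0,0]
}}

```text
time_s: 12.1
eef_pos: [545.5, 253.4, 1.5]
ee_rot: [0.678, -0.677, -0.202, 0.203]
force: [-0.2, 0.1, 0.2]
grip_width: 0.001
```

```bash
python3 wr.py w9|head -1|cut -c1-30; python3 go.py;python3 dep.py w9|head -5
```

```text
{'time_s': np.float64(12.1), '
t 12.15 pos [545.1 253.2   1.6] j [ 0.24  0.69  1.46  0.    0.98 -0.34] F [-0.1  0.6  0.1]
[[ 0.836 -0.001 -0.549]
 [ 0.549 -0.     0.836]
 [-0.001 -1.     0.   ]]
1 [-1.254e+02  1.000e-01 -3.000e+01]
2 [-87.4   0.1  -6.6]
3 [-44.    0.    3.7]
4 [ 0.8 -0.  -0.4]
5 [ 41.7  -0.  -18.2]
steps [[ 38.   -0.   23.4]
 [ 43.4  -0.   10.2]
 [ 44.8  -0.   -4.1]
 [ 40.9  -0.  -17.9]]
1 528 1795 dot z 19.33 panel 18.32 diff 1.01
2 578 2415 dot z 19.31 panel 18.35 diff 0.96
3 527 2940 dot z 19.3 panel 18.36 diff 0.94
4 0 1822 dot z nan panel 18.41 diff nan
5 57 1317 dot z 22.45 panel 18.49 diff 3.96
  return np.nanmean(a, axis, out=out, keepdims=keepdims)
```

View pics/w9.png

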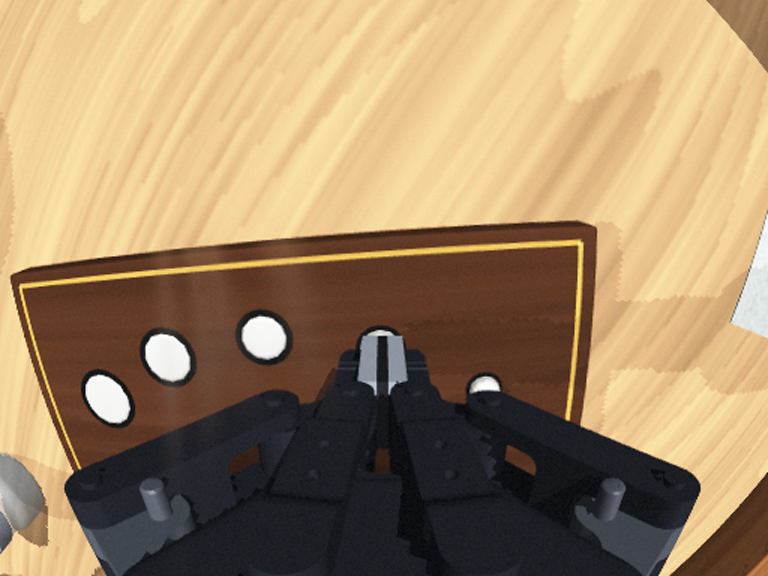

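Dots 1–3 are home at about 1 mm, and the tips are over dot 4 at (380,335).

{"op": "drive_tool", "data": {
  "gripper": [1,1,1,1,1,1,1,1,1],
  "offset": [
    [0,0.003,0],
    [0,0.003,0],
    [0,0.0015,0],
    [0,0.0015,0],
    [0,0.001,0],
    [0,0.0008,0],
    [0,0.0004,0],
    [0,0.0004,0],
    [0,0,0]
  ],
  "turn": [0,0,0,0,0,0,0,0,0]
}}

```text
time_s: 12.9
eef_pos: [545.4, 253.3, -9.4]
ee_rot: [-0.677, 0.678, 0.202, -0.203]
force: [-4.2, -1.7, 7.1]
grip_width: -0.002
```

{"op": "drive_tool", "data": {
  "gripper": [1,1],
  "offset": [
    [0,0.0004,0],
    [0,0,0]
  ],
  "turn": [0,0]
}}

```text
time_s: 13.07
eef_pos: [545.5, 253.3, -9.4]
ee_rot: [-0.677, 0.678, 0.202, -0.203]
force: [-5.7, -3.4, 9.2]
grip_width: -0.005
```

{"op": "drive_tool", "data": {
  "gripper": [1,1,1,1,1,1,1,1,1,1],
  "offset": [
    [0,-0.004,0],
    [0,-0.004,0],
    [0,-0.004,0],
    [0,0,0],
    [0.01,0,-0.0044],
    [0.0105,0,-0.0045],
    [0.0105,0,-0.0045],
    [0.01,0,-0.0044],
    [0,0,0],
    [0,0,0]
  ],
  "turn": [0,0,0,0,0,0,0,0,0,0]
}}

```text
time_s: 13.9
eef_pos: [589.5, 260.9, 1.5]
ee_rot: [0.678, -0.678, -0.202, 0.202]
force: [-0.6, -0.3, 0.2]
grip_width: -0.004
```

```bash
python3 wr.py w10|head -1|cut -c1-30; python3 go.py;python3 dep.py w10 2>/dev/null|head -5
```

```text
{'time_s': np.float64(13.9), '
t 13.95 pos [589.1 261.    1.6] j [ 0.24  0.78  1.31  0.    1.06 -0.35] F [ 0.6 -0.4 -0. ]
[[ 0.836 -0.001 -0.548]
 [ 0.548 -0.     0.836]
 [-0.001 -1.     0.   ]]
1 [-1.664e+02  1.000e-01 -1.230e+01]
2 [-1.285e+02  1.000e-01  1.110e+01]
3 [-85.    0.1  21.4]
4 [-40.2   0.   17.3]
5 [ 0.7 -0.  -0.5]
steps [[ 38.   -0.   23.4]
 [ 43.4  -0.   10.3]
 [ 44.8  -0.   -4. ]
 [ 40.9  -0.  -17.9]]
1 419 1442 dot z 19.31 panel 18.31 diff 1.0
2 449 1941 dot z 19.28 panel 18.33 diff 0.96
3 446 2554 dot z 19.3 panel 18.33 diff 0.97
4 331 2902 dot z 19.29 panel 18.37 diff 0.92
5 0 1531 dot z nan panel 18.44 diff nan
```

View pics/w10.png

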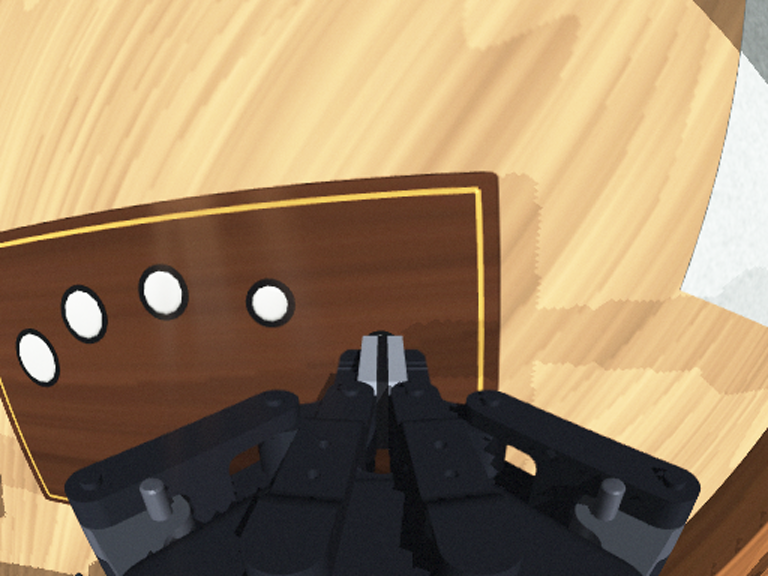

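Dots 1–4 are home, and dot 5 is directly under the tips at (380,335).

{"op": "drive_tool", "data": {
  "gripper": [1,1,1,1,1,1,1,1,1],
  "offset": [
    [0,0.003,0],
    [0,0.003,0],
    [0,0.0015,0],
    [0,0.0015,0],
    [0,0.001,0],
    [0,0.0008,0],
    [0,0.0004,0],
    [0,0.0004,0],
    [0,0,0]
  ],
  "turn": [0,0,0,0,0,0,0,0,0]
}}

```text
time_s: 14.7
eef_pos: [589.6, 261.0, -9.4]
ee_rot: [0.678, -0.678, -0.202, 0.202]
force: [-3.7, -0.8, 4.3]
grip_width: 0.004
```

{"op": "drive_tool", "data": {
  "gripper": [1,1],
  "offset": [
    [0,0.0004,0],
    [0,0,0]
  ],
  "turn": [0,0]
}}

```text
time_s: 14.87
eef_pos: [589.7, 261.1, -9.5]
ee_rot: [0.678, -0.678, -0.202, 0.202]
force: [-5.8, -1.2, 6.5]
grip_width: -0.003
```

{"op": "drive_tool", "data": {
  "gripper": [1,1,1],
  "offset": [
    [0,0.0005,0],
    [0,0,0],
    [0,0,0]
  ],
  "turn": [0,0,0]
}}

```text
time_s: 15.12
eef_pos: [589.7, 261.1, -9.6]
ee_rot: [-0.678, 0.678, 0.202, -0.202]
force: [-5.8, -1.0, 10.8]
grip_width: 0.002
```

{"op": "drive_tool", "data": {
  "gripper": [1,1,1,1,1,1,1,1],
  "offset": [
    [0,-0.004,0],
    [0,-0.004,0],
    [0,-0.004,0],
    [0,0,0],
    [0,0,-0.007],
    [0,0,-0.007],
    [0,0,-0.006],
    [0,0,0]
  ],
  "turn": [0,0,0,0,0,0,0,0]
}}

```text
time_s: 15.78
eef_pos: [601.5, 242.8, 1.1]
ee_rot: [-0.678, 0.678, 0.202, -0.202]
force: [0.3, 0.7, 0.5]
grip_width: 0.0
```

```bash
python3 wr.py w11|head -1|cut -c1-30; python3 go.py|head -1;python3 dep.py w11 2>/dev/null|head -5
```

```text
{'time_s': np.float64(15.783),
t 15.8333 pos [601.1 243.4   1.2] j [ 0.2   0.78  1.3  -0.    1.06 -0.37] F [1.6 0.5 0.5]
1 455 1391 dot z 19.3 panel 18.25 diff 1.05
2 493 2081 dot z 19.19 panel 18.29 diff 0.9
3 485 2741 dot z 19.22 panel 18.32 diff 0.91
4 370 3178 dot z 19.31 panel 18.33 diff 0.98
5 173 2749 dot z 19.3 panel 18.39 diff 0.91
```

View pics/w11.png

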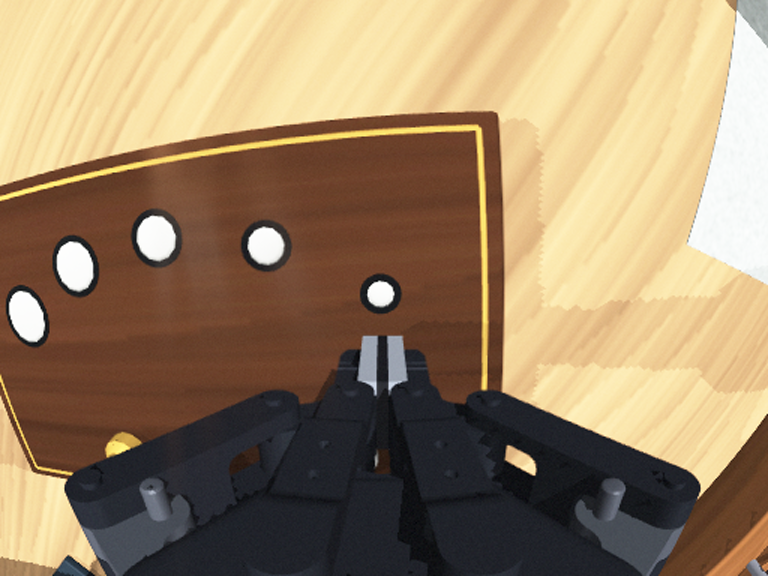

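All five dots are home. I'll lift clear, then check the spare and the punch from above.

{"op": "drive_tool", "data": {
  "gripper": [1,1,1,1,1,1,1,1,1],
  "offset": [
    [0,-0.01,0],
    [0,-0.02,0],
    [0,-0.03,0],
    [0,-0.03,0],
    [0,-0.03,0],
    [0,-0.03,0],
    [0,-0.02,0],
    [0,0,0],
    [0,0,0]
  ],
  "turn": [0,0,0,0,0,0,0,0,0]
}}

```text
time_s: 16.58
eef_pos: [600.9, 244.6, 172.9]
ee_rot: [-0.677, 0.678, 0.203, -0.202]
force: [0.3, 0.1, -0.2]
grip_width: 0.0
```

```bash
python3 wr.py w12|head -1|cut -c1-30; python3 go.py|head -1;python3 dep.py w12 2>/dev/null|head -5; python3 - <<'E'
from h import *
im,d=ctrl.capture('scene'); save(im,'pics/s12.png')
E
```

```text
{'time_s': np.float64(16.583),
t 16.6333 pos [600.3 244.4 171.3] j [ 0.21  0.61  1.13  0.    1.4  -0.37] F [-0.5  0.6 -0.4]
1 214 778 dot z 19.29 panel 18.25 diff 1.04
2 174 819 dot z 19.18 panel 18.22 diff 0.96
3 121 827 dot z 19.16 panel 18.28 diff 0.88
4 68 793 dot z 19.33 panel 18.41 diff 0.92
5 26 733 dot z 19.2 panel 18.41 diff 0.79
```

View pics/s12.png

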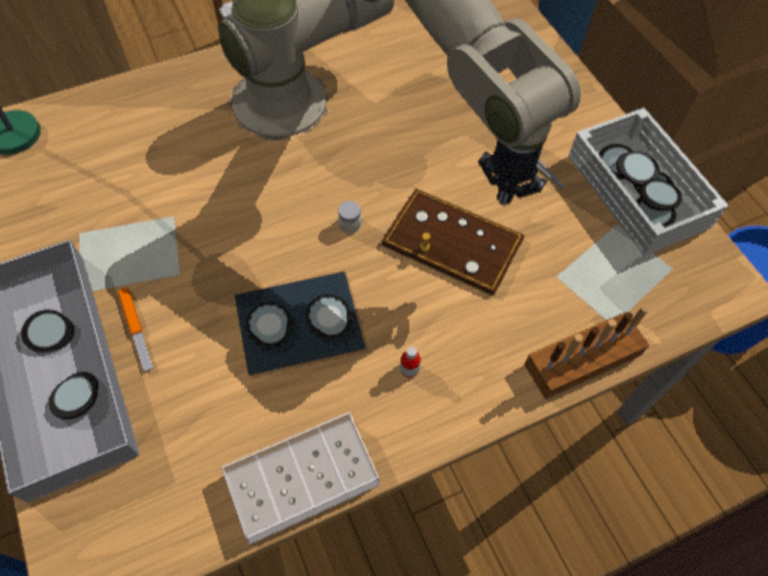

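In the scene view the spare (472,267), punch (425,241), jar, bottle and shells are where they started, and the arm is clear. Handing in.

```bash
python3 -c "
from rig import ctrl; print(ctrl.finish_job())"
```

```text
the job is handed in; nothing more can be done
None
```

All five dots are pressed fully home, in order from largest to smallest, with the fingers shut. I handed the job in at about 16.7 s, with the arm lifted clear.

- **Dots:** the last close depth check put the tops 0.90–1.05 mm above the panel, where fully home is 1 mm. A later check from higher up read 0.79–1.04 mm, and the small dots are only a few pixels across at that distance.
- **Other things:** in the last scene picture the spare, punch, jar, bottle, shells and knife are where they started. The gripper hides most of the tweezers in that picture. They lie well clear of the panel, and nothing the robot did came near them.
- **Disagreement in tool height:** the real fingertips sit about 29 mm above the reported TCP height. Both cameras and the contact force agreed on this, so I worked from the seen tips and the force. Between dots the tips stayed about 12–13 mm above the panel by that measure, and by the reported TCP height they were lower still.
- **Press force:** dot 1 took a peak reading of about 26 N downwards because I stepped too far. The other four took about 9–11 N.
- **Network results:** the detection networks confused some of the dots, so I located them from the picture blobs and checked them against the known arc and spacing.

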